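Check the oven-dried grinding balls with the stick thermometer

TASK

The grinding balls in the porcelain dish are cooling after the drying oven: draw the stick thermometer out of its stand and stir the balls with its stem, the tip down near the floor of the dish, three or four times right round so that the balls really shift, keeping every ball in the dish and the dish in its place. Then lift the thermometer out, turn it level with its display facing the ceiling, and finish holding it still in the gripper like that, the whole of it at least 15 cm above the bench and touching nothing else, so that I can read it. Leave the other things on the bench as they stand.

Things in the scene. Friction and masses are not known exactly. Their poses are not given: they have to be found in the camera images.
- thermometer: White stick (probe) thermometer, 215 mm long, 70 g, upright in the stand. Origin at the stem's tip; z runs up to the head, x out of the display face. Steel stem 5 mm thick, z 0-112 mm; shoulder 15-18 mm across to z 120; rectangular plastic body z 120-215, 24 mm wide (along y), 16 mm thick (along x). Grip across the 24 mm, near z 188. At the start the display looks to +x, within 0.8 rad.
- stem_tip (a point): Tip of the thermometer's thin steel stem (the thermometer's origin); slightly pointed.
- stand: Grey probe stand, fixed: base 120 x 80 x 14 mm; origin on its underside, below the thermometer's sleeve. This steel sleeve is upright, 16 mm across, 8 mm bore, top 130 mm above the bench; the shoulder rests on it with the stem's tip 18 mm above the bench. It lifts straight out. A shorter sleeve 60 mm along the stand's -x holds a glass rod.
- mat: Dark silicone heat-proof mat 125 x 125 x 6 mm, fixed, under the dish, which does not slide easily on it. Origin on its underside.
- dish: Round white porcelain dish, 0.4 kg, loose on the mat. Origin at the centre of its underside, z up. Inside: flat floor 6 mm above the origin, about 43 mm in radius; wall 5 mm; rim 49 mm above the origin, 51 mm outer radius. Its x and y axes turn with it and are not marked.
- ball0_center (a point): Centre of one of seven loose steel grinding balls, 20 mm across, 33 g, in one layer on the dish's floor as a loose cluster towards one side, which leaves free floor for the stem on the opposite side. Polished and slippery, they roll freely; a stem carried round about half way out pushes them along.
- ball1_center (a point): Centre of one of seven loose steel grinding balls, 20 mm across, 33 g, in one layer on the dish's floor as a loose cluster towards one side, which leaves free floor for the stem on the opposite side. Polished and slippery, they roll freely; a stem carried round about half way out pushes them along.
- ball2_center (a point): Centre of one of seven loose steel grinding balls, 20 mm across, 33 g, in one layer on the dish's floor as a loose cluster towards one side, which leaves free floor for the stem on the opposite side. Polished and slippery, they roll freely; a stem carried round about half way out pushes them along.
- ball3_center (a point): Centre of one of seven loose steel grinding balls, 20 mm across, 33 g, in one layer on the dish's floor as a loose cluster towards one side, which leaves free floor for the stem on the opposite side. Polished and slippery, they roll freely; a stem carried round about half way out pushes them along.
- ball4_center (a point): Centre of one of seven loose steel grinding balls, 20 mm across, 33 g, in one layer on the dish's floor as a loose cluster towards one side, which leaves free floor for the stem on the opposite side. Polished and slippery, they roll freely; a stem carried round about half way out pushes them along.
- ball5_center (a point): Centre of one of seven loose steel grinding balls, 20 mm across, 33 g, in one layer on the dish's floor as a loose cluster towards one side, which leaves free floor for the stem on the opposite side. Polished and slippery, they roll freely; a stem carried round about half way out pushes them along.
- ball6_center (a point): Centre of one of seven loose steel grinding balls, 20 mm across, 33 g, in one layer on the dish's floor as a loose cluster towards one side, which leaves free floor for the stem on the opposite side. Polished and slippery, they roll freely; a stem carried round about half way out pushes them along.
- rod: Glass stirring rod, 6 mm thick, 150 mm long, in the stand's short sleeve (top 164 mm above the bench). Leave alone. Origin at its lower end.
- jar: Steel grinding jar with lid and knob, 82 mm across, 86 mm tall. Leave alone. Origin at the centre of its underside.
- reagent: Amber reagent bottle, 68 mm across, 150 mm tall. Leave alone. Origin at the centre of its underside.
- cylinder: Stoppered glass measuring cylinder, 60 mm foot, 202 mm tall. Leave alone. Origin at the centre of its underside.
- beaker: Empty glass beaker, 68 mm across, 90 mm tall. Leave alone. Origin at the centre of its underside.
- head_end (a point): Centre of the thermometer's head end, 215 mm from the tip. The grey display window, 15 x 24 mm, is 16 to 40 mm below this end, with two round buttons under it.

How it is judged:
On the way, in this order (a step that is already met when the one before it is completed fails the run):
1. the thermometer is drawn right out of its sleeve, held in the fingers (z of stem_tip in the frame of stand above 0.132 m and contact force between the fingers and thermometer above 0.5 N), for 0.1 s.
2. stirring: the held stem's tip is low in the dish (under 13 mm from its floor) on the dish's +x side, 10 mm or more out (z of stem_tip in the frame of dish below 0.019 m and x of stem_tip in the frame of dish between 0.01 and 0.044 m and y of stem_tip in the frame of dish between -0.01 and 0.01 m and contact force between the fingers and thermometer above 0.5 N).
3. stirring on to the opposite (-x) side, tip still low (z of stem_tip in the frame of dish below 0.019 m and x of stem_tip in the frame of dish between -0.044 and -0.01 m and y of stem_tip in the frame of dish between -0.01 and 0.01 m and contact force between the fingers and thermometer above 0.5 N).
4. stirring on to the +y side, tip still low (z of stem_tip in the frame of dish below 0.019 m and y of stem_tip in the frame of dish between 0.01 and 0.044 m and x of stem_tip in the frame of dish between -0.01 and 0.01 m and contact force between the fingers and thermometer above 0.5 N).
5. stirring on to the -y side, tip still low (z of stem_tip in the frame of dish below 0.019 m and y of stem_tip in the frame of dish between -0.044 and -0.01 m and x of stem_tip in the frame of dish between -0.01 and 0.01 m and contact force between the fingers and thermometer above 0.5 N).
6. stirring round to +x again (two full turns either way; three from any start suffice); balls shifted over 8 mm: at least one of balls 0-2 and one of 3-6 (all of step 2 and distance of any of ball0_center, ball1_center, ball2_center from where it was at the start of the episode above 0.008 m and distance of any of ball3_center, ball4_center, ball5_center, ball6_center from where it was at the start of the episode above 0.008 m).
7. the stem is lifted clear above the dish (z of stem_tip in the frame of dish above 0.06 m and contact force between the fingers and thermometer above 0.5 N), for 0.1 s.
At the end, for the whole second after the job is handed in: Held still in the fingers, level within 20 degrees, display up within 25 degrees, both ends over 15 cm above the bench, touching neither stand, dish, mat nor bystanders; all balls in the dish; dish within 4 cm and bystanders within 2 cm of where they stood (contact force between the fingers and thermometer above 0.5 N and angle between thermometer's own z axis and vertical between 1.22 and 1.92 rad and angle between thermometer's own x axis and vertical below 0.44 rad and height (world z) of each of stem_tip, thermometer, head_end above 0.15 m and linear speed of thermometer below 0.03 m/s and angular speed of thermometer below 0.2 rad/s and contact force between thermometer and stand below 0.05 N and contact force between thermometer and dish below 0.05 N and contact force between thermometer and mat below 0.05 N and contact force between thermometer and rod below 0.05 N and contact force between thermometer and jar below 0.05 N and contact force between thermometer and reagent below 0.05 N and contact force between thermometer and cylinder below 0.05 N and contact force between thermometer and beaker below 0.05 N and horizontal distance between each of ball0_center, ball1_center, ball2_center, ball3_center, ball4_center, ball5_center, ball6_center and dish below 0.047 m and z of each of ball0_center, ball1_center, ball2_center, ball3_center, ball4_center, ball5_center, ball6_center in the frame of dish below 0.045 m and distance of dish from where it was at the start of the episode below 0.04 m and distance of each of rod, jar, reagent, cylinder, beaker from where it was at the start of the episode below 0.02 m); the arm keeps its last pose, push and grip.
It fails at once if a ball leaves the dish (not (horizontal distance between ball0_center and dish below 0.047 m) or not (z of ball0_center in the frame of dish below 0.045 m) or not (horizontal distance between ball1_center and dish below 0.047 m) or not (z of ball1_center in the frame of dish below 0.045 m) or not (horizontal distance between ball2_center and dish below 0.047 m) or not (z of ball2_center in the frame of dish below 0.045 m) or not (horizontal distance between ball3_center and dish below 0.047 m) or not (z of ball3_center in the frame of dish below 0.045 m) or not (horizontal distance between ball4_center and dish below 0.047 m) or not (z of ball4_center in the frame of dish below 0.045 m) or not (horizontal distance between ball5_center and dish below 0.047 m) or not (z of ball5_center in the frame of dish below 0.045 m) or not (horizontal distance between ball6_center and dish below 0.047 m) or not (z of ball6_center in the frame of dish below 0.045 m)).
It fails at once if the dish is pushed more than 4 cm (distance of dish from where it was at the start of the episode above 0.04 m).
It fails at once if a bystander is moved more than 2 cm (distance of any of rod, jar, reagent, cylinder, beaker from where it was at the start of the episode above 0.02 m).
It also fails if it takes over 70 s, if anything falls off the work surface, if the arm or the gripper's body presses on something with over 40 N, if the wrist force passes 120 N, or if a joint passes its speed limit or range.

ROBOT

A 6-joint arm with a two-finger parallel gripper is mounted at the origin on the work surface. World frame = base frame: x ahead of the robot, y to its left, z up, the work surface at z = 0. Lengths are in m, angles in rad, forces in N, time in s.
With the tool pointing down it reaches from about 0.3 to 0.85 m from the base axis. Payload 4.2 kg.
Tool frame: the origin (TCP) lies at the very end of the fingers, on their centre line; the grasp point (between the pads) lies robot.pinch_z behind it (robot.pinch_z is the distance from the TCP to the grasp point, in m); z points along the fingers, y is the line along which they close (so a half turn about z gives the same grasp; the last joint's range is limited). The gripper opens to 91 mm and grips with 3 to 60 N. Pads are 32 mm wide; open, the fingers measure 118 mm over their backs; the gripper's body (76 mm by 178 mm) begins 60 mm behind the grasp point.
Start: joints at [-1.299, 0.32, 1.565, -0, 1.257, -0.02], TCP at [0.165, -0.551, 0.214] pointing down, gripper open.
Joint ranges: [-3.11, 3.11], [-0.84, 2.01], [0.21, 2.61], [-1.34, 4.49], [0.05, 2.63], [-2.56, 2.56]. Speed limits (rad/s): [2.57, 2.57, 3.14, 3.14, 3.14, 3.14].

INTERFACE

Orientations are given as [roll, pitch, yaw] about the fixed x, y, z axes, in that order (R = Rz(yaw) Ry(pitch) Rx(roll)).
In Python, from cell import state, eyes, robot gives the robot as it stands.
- The arm moves only by the shell command python3 -m crank 'ROWS' [OPENING] [FORCE]. ROWS is JSON, a list of rows, each a list of 2 entries, a list of its own where there are three numbers: the shift along the tool's x, y, z in mm, then the turn, a rotation vector about the tool's x, y, z in degrees. In form: [[[x, y, z], [rx, ry, rz]], ...]. A call has 1 to 10 rows; each row is the pose to reach, as a shift and turn from the pose commanded when the call began, along the tool's axes at that moment; what a row does not reach only later rows make up. A row lasts 1/12 s, in which the tool goes at most 41.7 mm and 7.16 degrees, less where a joint would pass 70% of its speed; a pose out of reach is approached as far as the arm can. A call with a gripper value outside its range is refused whole. OPENING is the finger opening in mm, from 0 to 91.2, set as the call begins (- or left out, the last holds). The fingers move at their own pace and stop on an object; FORCE is the grip in N (left out, the last holds). Time passes only in rows, so rows that repeat a pose let the fingers close. It gives the time, the measured TCP pose, the force, the opening and the grip force at its end, in the units of the state.
- state(): the state, without advancing time (a new reading comes with each control period).
- eyes.read_camera(name): name is "scene" or "top"; returns a dict with "color" (420x560x3 uint8, blue, green, red), "z_map" (420x560 float32, m along the optical axis (not along the pixel's ray), 0 where there is no reading), "mtx" (3x3 intrinsics, pixels), "R" (3x3) and "t" (3): a world point X has camera coordinates R X + t. Camera axes: x right, y down, z forward; pixel columns grow to the right and rows downward; lengths in m; the calibration is good to about 2 mm. A picture is of the moment at which its call begins.
- robot.job_done(): hands the job in; it is judged then, once.
The state is a dict: "time": time; "qpos": joint angles; "joint_vel": joint speeds; "joint_efforts": joint torques, N m; "tcp_pos": TCP position; "tool_rot": TCP orientation; "force": force on the tool from outside, world axes, zero at the start; "moment": the same for the moment, N m; "gripper_width": opening from 0.0 (shut) to 1.0 (fully open); "grasp_force": force on a finger pad.
Only numpy, scipy, OpenCV 4.12 (cv2) and the standard library are available. Lean on these libraries where they do the work, as an engineer would, in place of code of your own. Each camera call takes 0.05 s, during which the arm holds its last target. There are 200 camera calls.

## Working session

There is one attempt and no reset: what is moved stays moved. The work goes in short steps, Python scripts to look and compute and a shell command to move; the robot and the scene stay as the last step left them, time stands still between calls to the robot, and variables do not carry over. Pictures are saved under pics/ and viewed, at most 10 in all, crops included, and the job is handed in when it is done.

```bash
ls; mkdir -p pics
python3 - <<'E'
from cell import state, eyes, robot
import cv2,numpy as np
print(state(), robot.pinch_z)
for n in("scene","top"):
    c=eyes.read_camera(n); cv2.imwrite(f"pics/{n}0.png",c["color"]); np.savez(f"{n}0.npz",**c)
    print(n,c["mtx"].tolist(),c["R"].round(4).tolist(),c["t"], (-c["R"].T@c["t"]).round(3))
E
```

```text
pics
{'time': 0.0, 'qpos': array([-1.29900121e+00,  3.20268126e-01,  1.56567170e+00, -2.59532369e-05,
        1.25741315e+00, -1.99815678e-02]), 'joint_vel': array([-0.00097187, -0.00193538,  0.00017129, -0.00047771, -0.00073762,
        0.00056989]), 'joint_efforts': array([-1.97730013e-03, -4.12461126e+01, -2.31974316e+01,  7.25388480e-02,
        4.58487484e-02, -1.52128923e-04]), 'tcp_pos': array([ 0.16526665, -0.55020296,  0.2131368 ]), 'tool_rot': array([-3.13983220e+00, -1.05013428e-05,  2.91784701e-01]), 'force': array([ 0.16008148,  0.03847926, -0.03565737]), 'moment': array([-0.00261253, -0.00624155, -0.01333977]), 'grasp_force': 0.0, 'gripper_width': 0.9978750891360916} 0.0188
scene [[412.83235149861304, 0.0, 279.9948673993744], [0.0, 412.83235149861304, 210.62438896029738], [0.0, 0.0, 1.0]] [[0.7468, 0.6648, 0.0182], [0.4697, -0.5079, -0.722], [-0.4707, 0.5478, -0.6916]] [-0.48100983 -0.12619863  1.41086021] [ 1.083 -0.517  0.893]
top [[428.3332972523591, 0.0, 281.8504334335544], [0.0, 428.3332972523591, 205.07630620830625], [0.0, 0.0, 1.0]] [[-0.0123, -0.9993, 0.0359], [-0.9953, 0.0088, -0.0965], [0.0961, -0.0369, -0.9947]] [0.06091559 0.60518091 1.05866814] [0.501 0.095 1.109]
```

View pics/scene0.png

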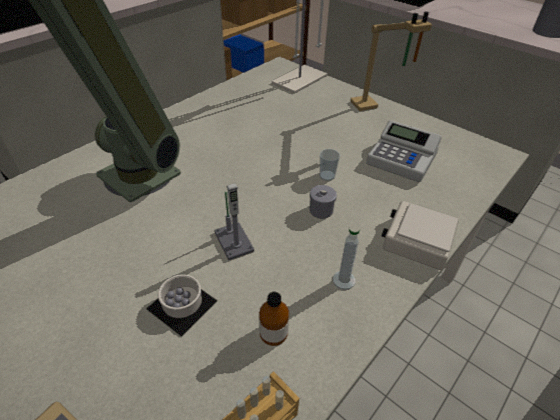

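View pics/top0.png

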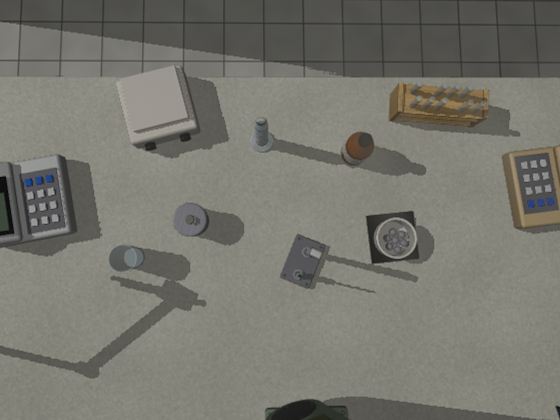

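The scene view shows the thermometer at about (233,195), the stand at (233,240) and the dish at (180,297). In the top view the dish is at (396,239), the thermometer head at (315,253) and the rod sleeve at (299,275).

```bash
cat > h.py <<'E'
import numpy as np,cv2
def load(n): return dict(np.load(n))
def pts(c):
    v,u=np.mgrid[:420,:560]; z=c["z_map"]; K=c["mtx"]
    P=np.stack([(u-K[0,2])/K[0,0]*z,(v-K[1,2])/K[1,1]*z,z],-1)
    W=(P-c["t"])@c["R"]; W[z==0]=np.nan; return W
def ray(c,uv,h):
    K=c["mtx"]; d=c["R"].T@np.linalg.solve(K,[*uv,1.]); o=-c["R"].T@c["t"]
    return o+d*(h-o[2])/d[2]
def proj(c,X):
    p=c["mtx"]@(c["R"]@np.array(X)+c["t"]); return p[:2]/p[2]
E
python3 - <<'E'
from h import *
for n in("top","scene"):
    c=load(n+"0.npz"); W=pts(c); z=W[...,2]
    print(n,"bench z",np.nanmedian(z))
    d0=ray(c,(396,239),.055) if n=="top" else ray(c,(180,290),.055)
    t0=ray(c,(315,253),.2) if n=="top" else ray(c,(233,190),.22)
    print("dish,thermo rough",d0.round(3),t0.round(3))
    near=lambda p,r:np.hypot(W[...,0]-p[0],W[...,1]-p[1])<r
    m=near(d0,.09)&(z>.048)&(z<.07); Q=W[m][:,:2]
    if len(Q)>5:
        (a,b),r=cv2.minEnclosingCircle(Q.astype(np.float32)); A=np.c_[2*Q,np.ones(len(Q))]; s=np.linalg.lstsq(A,(Q**2).sum(1),rcond=None)[0]
        print("rim",len(Q),a,b,r,s[:2],np.sqrt(s[2]+s[0]**2+s[1]**2),np.median(z[m]))
    for lo,hi in((.205,.26),(.15,.2),(.12,.14),):
        m=near(t0,.1)&(z>lo)&(z<hi); Q=W[m]
        if len(Q): print(lo,len(Q),Q.mean(0).round(4),np.ptp(Q,0).round(4),Q[:,2].max())
    crop=c["color"][215:305,270:350] if n=="top" else c["color"][175:265,195:275]
    cv2.imwrite(f"pics/{n}_crop.png",cv2.resize(crop,None,fx=6.6,fy=6.6,interpolation=cv2.INTER_CUBIC))
E
python3 -c "
import cv2;import numpy as np
a=cv2.imread('pics/top_crop.png');b=cv2.imread('pics/scene_crop.png')
h=400;f=lambda i:cv2.resize(i,(int(i.shape[1]*h/i.shape[0]),h))
cv2.imwrite('pics/crops.png',np.hstack([f(a),f(b)]));print(f(a).shape,f(b).shape)"
```

```text
top bench z -0.0004958448096883129
dish,thermo rough [ 0.516 -0.227  0.055] [ 0.487 -0.008  0.2  ]
rim 359 0.518837571144104 -0.22756223380565643 0.051699526607990265 [ 0.51878102 -0.22682101] 0.04768962234471736 0.0535623347412404
0.205 107 [ 0.4867 -0.0048  0.2305] [0.0226 0.0272 0.0295] 0.23723777134017496
0.15 29 [0.472  0.0073 0.1726] [0.0674 0.0285 0.0485] 0.19945923534930582
0.12 1 [ 0.4791 -0.0012  0.1396] [0. 0. 0.] 0.13955336339757915
scene bench z -8.855665097712068e-05
dish,thermo rough [ 0.519 -0.227  0.055] [ 0.49  -0.008  0.22 ]
rim 351 0.5178768634796143 -0.22971105575561523 0.05278496444225311 [ 0.51903843 -0.23115407] 0.047832607554475194 0.0537660269478554
0.205 122 [ 0.4888 -0.0122  0.2228] [0.0246 0.0266 0.0305] 0.23584586598626073
0.15 150 [ 0.4856 -0.0108  0.1743] [0.0708 0.0379 0.0493] 0.19977650885388143
0.12 42 [ 0.4734 -0.0057  0.1299] [0.0666 0.033  0.0195] 0.13951455020672168
(400, 355, 3) (400, 355, 3)
```

View pics/crops.png

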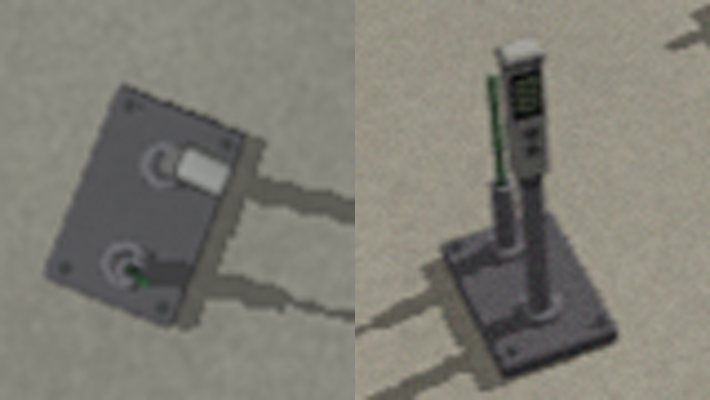

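The crops show the thermometer's white head at about (315,253) in the top view. Its display faces the scene camera, and the rod sleeve stands behind it. Next I measure the head's yaw, the sleeve axis, the dish centre and the balls.

Run:
```python
from h import *
c=load("top0.npz"); img=c["color"]; W=pts(c); hsv=cv2.cvtColor(img,cv2.COLOR_BGR2HSV)
def blob(m,uv):
    n,l=cv2.connectedComponents(m.astype(np.uint8)); k=l[uv[1],uv[0]]; return l==k
# head top: bright
m=np.zeros((420,560),bool); m[240:270,295:335]=1
g=img.min(2); b=m&(g>165); print("head px",b.sum())
ys,xs=np.nonzero(b); print(xs.min(),xs.max(),ys.min(),ys.max())
Q=np.array([ray(c,(u,v),.233)[:2] for u,v in zip(xs,ys)])*1000
(ce,sz,an)=cv2.minAreaRect(Q.astype(np.float32)); print("top rect",ce,sz,an)
box=cv2.boxPoints((ce,sz,an)); e=[box[1]-box[0],box[2]-box[1]]; L=max(e,key=np.linalg.norm); print("yaw x",np.degrees(np.arctan2(L[1],L[0]))-90)
# stand base via dark mask, cast at .014
for n,uv in(("top",(305,262)),):
    gg=cv2.cvtColor(c["color"],cv2.COLOR_BGR2GRAY)
    z=W[...,2]; mm=(np.hypot(W[...,0]-.47,W[...,1])<.09)&(z>.009)&(z<.02)
    Q=W[mm][:,:2]*1000; r=cv2.minAreaRect(Q.astype(np.float32)); print("stand",r)
# dish rim: height mask contour
for n in("top","scene"):
    d=load(n+"0.npz"); W2=pts(d); z=W2[...,2]
    mm=((np.hypot(W2[...,0]-.519,W2[...,1]+.228)<.07)&(d["color"].min(2)>110)).astype(np.uint8)
    cs,_=cv2.findContours(mm,cv2.RETR_EXTERNAL,cv2.CHAIN_APPROX_NONE); k=max(cs,key=cv2.contourArea)[:,0]
    if n=="scene": print("scene contour",k.min(0),k.max(0))
    P=np.array([ray(d,p,.055)[:2] for p in k]); print(n,"rim encl",cv2.minEnclosingCircle(P.astype(np.float32)*1000))
cv2.imwrite("pics/dish.png",cv2.resize(img[208:270,365:427],None,fx=9,fy=9,interpolation=cv2.INTER_CUBIC))
cen=proj(c,[.519,-.228,.022]); print("dish centre px at ball height",cen, [proj(c,[.519+dx,-.228+dy,.022]).round(1) for dx,dy in((.025,0),(-.025,0),(0,.025),(0,-.025))])
```

```text
head px 0Traceback (most recent call last):
  File "<stdin>", line 8, in <module>
    return umr_minimum(a, axis, None, out, keepdims, initial, where)
ValueError: zero-size array to reduction operation minimum which has no identity
```

```bash
cat > m.py <<'E'
from h import *
c=load("top0.npz"); img=c["color"]; W=pts(c); z=W[...,2]
g=img.min(2); print(g[246:262:2,304:326])
for nm,b in(("depth",(np.hypot(W[...,0]-.487,W[...,1]+.006)<.04)&(z>.222)),("bright",(np.hypot(W[...,0]-.487,W[...,1]+.006)<.04)&(z>.19)&(g>130))):
    ys,xs=np.nonzero(b)
    Q=np.array([ray(c,(u,v),.233)[:2] for u,v in zip(xs,ys)])*1000
    (ce,sz,an)=cv2.minAreaRect(Q.astype(np.float32)); print(nm,len(Q),"rect",ce,sz,"mean",Q.mean(0))
    box=cv2.boxPoints((ce,sz,an)); L=max([box[1]-box[0],box[2]-box[1]],key=np.linalg.norm); print("yaw",np.degrees(np.arctan2(L[1],L[0]))-90)
mm=(np.hypot(W[...,0]-.47,W[...,1])<.09)&(z>.009)&(z<.02)
print("stand",cv2.minAreaRect((W[mm][:,:2]*1000).astype(np.float32)))
for n in("top","scene"):
    d=load(n+"0.npz"); W2=pts(d); z2=W2[...,2]
    mm=((np.hypot(W2[...,0]-.519,W2[...,1]+.228)<.06)&(z2>.045)).astype(np.uint8)
    cs,_=cv2.findContours(mm,cv2.RETR_EXTERNAL,cv2.CHAIN_APPROX_NONE); k=np.vstack(cs)[:,0]
    P=np.array([ray(d,p.astype(float),.055)[:2] for p in k]); print(n,"rim encl",cv2.minEnclosingCircle(P.astype(np.float32)*1000))
    m3=(np.hypot(W2[...,0]-.519,W2[...,1]+.228)<.10)&(z2>.003)&(z2<.009)&(d["color"].max(2)<70)
    print("mat",cv2.minAreaRect((W2[m3][:,:2]*1000).astype(np.float32)))
cv2.imwrite("pics/dish.png",cv2.resize(img[208:270,365:427],None,fx=9,fy=9,interpolation=cv2.INTER_CUBIC))
print("dish px",proj(c,[.519,-.228,.022]), [proj(c,[.519+dx,-.228+dy,.022]).round(1) for dx,dy in((.025,0),(-.025,0),(0,.025),(0,-.025))])
E
python3 m.py
```

```text
[[ 81  86  90  88  87  85  85  85  80  82  85  84  84  85  85  78  70  68
   79  86  70  81]
 [109 101  99 107 105  96  86  80  99  98  86  78  75  85  87  81  73  67
   78  67  71  83]
 [ 91  76  83 100 104 105  92 128 149 146 139 133 120  97  84  82  75  82
   79  67  80  85]
 [ 81  76  98 107 106  89 130 151 150 148 147 145 145 142 138 131 123 100
   68  78  86  84]
 [100  77  74  81  87  83 124 142 146 149 151 150 148 145 144 144 133 101
   76  83  88  88]
 [101 105 105 101  97  81  63  58  76  97 115 131 143 147 150 141 106  79
   83  88  87  85]
 [ 85  85  84  84  85  84  86  85  85  83  81  74  72  92 108 100  71  76
   84  86  84  81]
 [ 85  86  85  85  86  85  85  85  84  85  85  84  86  85  79  69  79  86
   85  82  80 114]]
depth 100 rect (486.22344970703125, -4.939184188842773) (24.347013473510742, 16.53776741027832) mean [486.25523083  -4.91259132]
yaw -24.562561
bright 56 rect (486.97076416015625, -4.735959053039551) (19.220260620117188, 10.934088706970215) mean [487.17053129  -4.59228136]
yaw -27.163944
stand ((463.1189880371094, 4.335502624511719), (79.83199310302734, 119.63433837890625), 67.38832092285156)
top rim encl ((518.653076171875, -226.7609405517578), 51.133602142333984)
mat ((522.4754028320312, -231.50506591796875), (123.33811950683594, 124.13360595703125), 5.324974060058594)
scene rim encl ((520.5801391601562, -230.9588623046875), 52.74424743652344)
mat ((522.176025390625, -234.57791137695312), (127.22006225585938, 123.86245727539062), 5.290093421936035)
dish px [392.6107755 238.1293994] [array([392.2, 228.3]), array([393., 248.]), array([382.9, 238.2]), array([402.3, 238. ])]
```

```bash
cat > mv.py <<'E'
import sys,numpy as np
from cell import state
from scipy.spatial.transform import Rotation as Rn
def need(p,rpy=None):
    s=state(); R=Rn.from_euler("xyz",s["tool_rot"])
    print("t",round(s["time"],2),"tcp",s["tcp_pos"].round(4),"rpy",np.degrees(s["tool_rot"]).round(1),"shift",(R.inv().apply(np.array(p)-s["tcp_pos"])*1000).round(1),end=" ")
    if rpy is not None: print("rotvec",np.degrees((R.inv()*Rn.from_euler("xyz",rpy,degrees=True)).as_rotvec()).round(1),end="")
    print()
if __name__=="__main__":
    a=[float(x) for x in sys.argv[1:]]; need(a[:3],a[3:] or None)
E
python3 mv.py .487 -.006 .31 180 0 -25
```

```text
t 0.1 tcp [ 0.1653 -0.5503  0.2132] rpy [-179.9   -0.    16.7] shift [ 464.7 -428.9  -96.1] rotvec [-0.1  0.  41.7]
```

```bash
python3 -m crank '[[[0,0,-30],[0,0,0]],[[10,-10,-60],[0,0,2]],[[30,-28,-85],[0,0,6]],[[54,-50,-96],[0,0,10]],[[78,-72,-96],[0,0,15]],[[102,-94,-96],[0,0,20]],[[126,-116,-96],[0,0,25]],[[150,-138,-96],[0,0,30]],[[174,-160,-96],[0,0,36]],[[198,-182,-96],[0,0,41.7]]]' 91; python3 mv.py .487 -.006 .31 180 0 -25
```

```text
time: 0.93
tcp_pos: [0.3029, -0.3178, 0.3097]
tool_rot: [-3.141, 0.0, -0.441]
force: [0.0, -0.0, 0.1]
gripper_width: 0.997
grasp_force: 0.0
t 0.93 tcp [ 0.3029 -0.3178  0.3097] rpy [-180.     0.   -25.3] shift [ 3.320e+01 -3.605e+02 -3.000e-01] rotvec [-0.   0.  -0.3]
```

```bash
python3 -m crank '[[[4,-40,0],[0,0,0]],[[8,-80,0],[0,0,0]],[[12,-120,0],[0,0,0]],[[16,-160,0],[0,0,0]],[[20,-200,0],[0,0,0]],[[24,-240,0],[0,0,0]],[[28,-280,0],[0,0,0]],[[31,-315,0],[0,0,0]],[[33,-343,0],[0,0,0]],[[33.5,-360,0],[0,0,0]]]'; python3 -m crank '[[[0,0,0],[0,0,0]],[[0,0,0],[0,0,0]]]'
python3 - <<'E'
from h import *
from cell import eyes
from mv import need
need([.487,-.006,.187],[180,0,-25])
for n in("scene","top"):
    c=eyes.read_camera(n); np.savez(n+"1.npz",**c); W=pts(c); z=W[...,2]
    m=(np.hypot(W[...,0]-.487,W[...,1]+.006)<.08)&(z>.29)
    print(n,m.sum())
c=load("scene1.npz"); cv2.imwrite("pics/s1.png",cv2.resize(c["color"][130:260,165:305],None,fx=4.5,fy=4.5,interpolation=cv2.INTER_CUBIC))
E
```

```text
time: 1.77
tcp_pos: [0.4861, -0.0044, 0.3093]
tool_rot: [-3.141, 0.001, -0.433]
force: [-0.1, -0.4, 0.2]
gripper_width: 0.997
grasp_force: 0.0
time: 1.93
tcp_pos: [0.4849, -0.0069, 0.3093]
tool_rot: [3.14, 0.001, -0.434]
force: [-0.1, -0.0, 0.5]
gripper_width: 0.996
grasp_force: 0.0
t 1.93 tcp [ 0.4849 -0.0069  0.3093] rpy [ 1.799e+02  1.000e-01 -2.490e+01] shift [  1.7  -1.8 122.3] rotvec [0.1 0.1 0.1]
scene 7648
top 11614
```

View pics/s1.png

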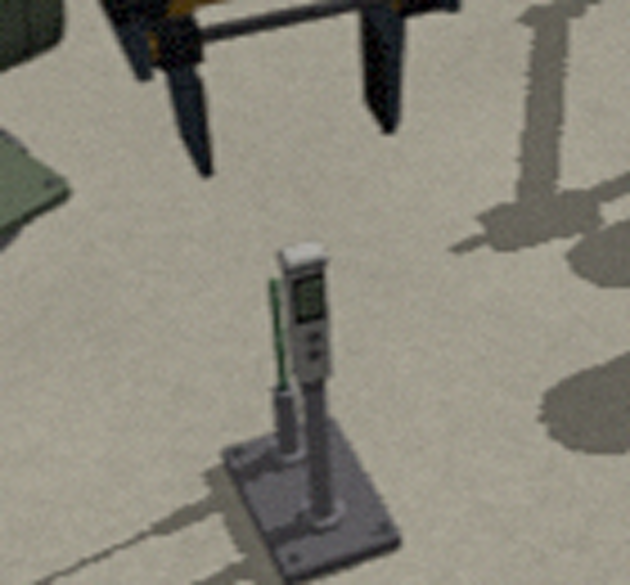

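View pics/dish.png

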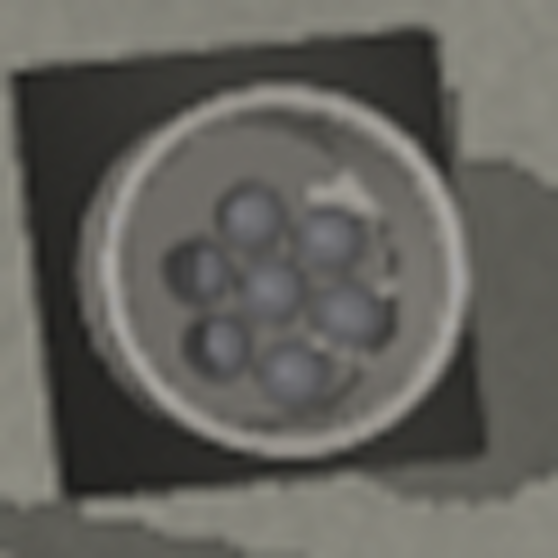

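The scene view shows both fingers above the head, with tips at crop (206,175) and (389,130) and the head top at (303,257). The dish crop shows the balls offset to the lower right, so the upper left (+x,+y) is free floor.

Run:
```python
from h import *
c=load("scene1.npz"); t=load("top0.npz")
print("tcp proj",proj(c,[.4849,-.0069,.3093]), "finger mid seen (231.1,163.9) ->",ray(c,(231.1,163.9),.3093))
print("head top scene",ray(c,(232.3,187.1),.233))
# sleeve foot / head via body silhouette in scene, depth-based top face
W=pts(c); z=W[...,2]; m=(np.hypot(W[...,0]-.487,W[...,1]+.006)<.04)&(z>.2295)&(z<.25)
print("scene top face pts",m.sum(),W[m].mean(0),W[m].min(0),W[m].max(0))
B=[(252,215),(330,238),(197,270),(270,290),(347,312),(218,345),(293,372)]
P=np.array([ray(t,(365+a/9-.44,208+b/9-.44),.022)[:2] for a,b in B]); print((P-[.5187,-.2268]).round(4)*1000)
s=load("scene0.npz")
print(P.mean(0))
```

```text
tcp proj [229.58239818 160.03285414] finger mid seen (231.1,163.9) -> [ 0.49825974 -0.01469212  0.3093    ]
head top scene [ 0.49186354 -0.01126387  0.233     ]
scene top face pts 43 [ 0.48609285 -0.00945198  0.23207806] [ 0.47445997 -0.02086048  0.2295527 ] [0.49798149 0.00348153 0.23555782]
[[ 17.4  -1.7]
 [ 10.6 -23.9]
 [  1.9  14.6]
 [ -4.   -6.1]
 [-10.5 -27.9]
 [-19.3   9.4]
 [-27.2 -11.8]]
[ 0.51425603 -0.23355955]
```

```bash
python3 -m crank '[[[2,0,12],[0,0,0]],[[2,0,27],[0,0,0]],[[2,0,42],[0,0,0]],[[2,0,57],[0,0,0]],[[2,0,72],[0,0,0]],[[2,0,87],[0,0,0]],[[2,0,102],[0,0,0]],[[2,0,113],[0,0,0]],[[2,0,120],[0,0,0]],[[2,0,122],[0,0,0]]]' 91; python3 -m crank '[[[0,0,0],[0,0,0]],[[0,0,0],[0,0,0]]]' 45
python3 - <<'E'
from h import *
from cell import eyes
from mv import need
need([.487,-.0075,.187],[180,0,-25])
c=eyes.read_camera("scene"); np.savez("scene2.npz",**c)
cv2.imwrite("pics/s2.png",cv2.resize(c["color"][140:240,180:290],None,fx=5.5,fy=5.5,interpolation=cv2.INTER_CUBIC))
E
```

```text
time: 2.87
tcp_pos: [0.4858, -0.0091, 0.187]
tool_rot: [3.141, 0.002, -0.438]
force: [0.2, 0.1, -0.7]
gripper_width: 1.0
grasp_force: 0.0
time: 3.03
tcp_pos: [0.4872, -0.0086, 0.1886]
tool_rot: [-3.141, -0.001, -0.437]
force: [-0.8, -0.4, -0.0]
gripper_width: 0.886
grasp_force: 0.0
t 3.03 tcp [ 0.4872 -0.0086  0.1886] rpy [-1.8e+02 -1.0e-01 -2.5e+01] shift [-0.6 -0.9  1.6] rotvec [-0.  -0.1 -0. ]
```

View pics/s2.png

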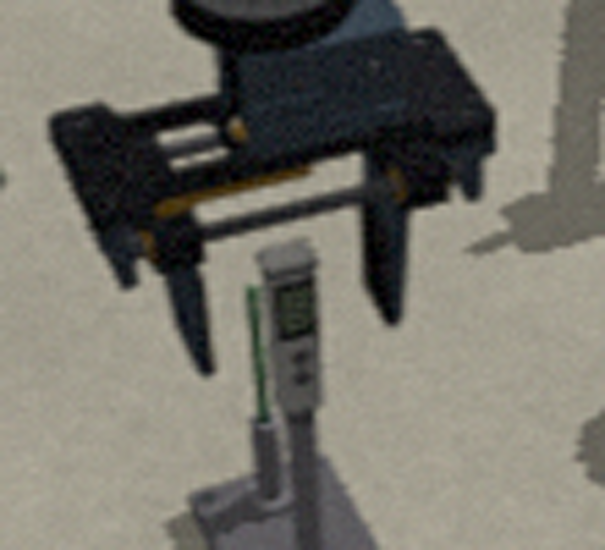

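The head sits midway between the finger tips, at crop (210,375) and (390,322) with the body at about (298,350). I'll close now.

```bash
python3 -m crank '[[[0,0,0],[0,0,0]],[[0,0,0],[0,0,0]],[[0,0,0],[0,0,0]],[[0,0,0],[0,0,0]],[[0,0,0],[0,0,0]],[[0,0,0],[0,0,0]],[[0,0,0],[0,0,0]],[[0,0,0],[0,0,0]],[[0,0,0],[0,0,0]],[[0,0,0],[0,0,0]]]' 30 5;  python3 -m crank '[[[0,0,0],[0,0,0]],[[0,0,0],[0,0,0]],[[0,0,0],[0,0,0]],[[0,0,0],[0,0,0]],[[0,0,0],[0,0,0]],[[0,0,0],[0,0,0]]]' 10 40
```

```text
time: 3.92
tcp_pos: [0.4869, -0.0081, 0.1879]
tool_rot: [3.142, -0.0, -0.436]
force: [-0.2, -0.7, 0.2]
gripper_width: 0.33
grasp_force: 0.0
time: 4.42
tcp_pos: [0.4869, -0.0081, 0.1879]
tool_rot: [3.141, 0.0, -0.436]
force: [0.4, -0.5, -1.5]
gripper_width: 0.26
grasp_force: 40.0
```

```bash
python3 -m crank '[[[0,0,-5],[0,0,0]],[[0,0,-15],[0,0,0]],[[0,0,-28],[0,0,0]],[[0,0,-43],[0,0,0]],[[0,0,-60],[0,0,0]],[[0,0,-78],[0,0,0]],[[0,0,-96],[0,0,0]],[[0,0,-112],[0,0,0]],[[0,0,-125],[0,0,0]],[[0,0,-130],[0,0,0]]]'; python3 -m crank '[[[0,0,0],[0,0,0]],[[0,0,0],[0,0,0]],[[0,0,0],[0,0,0]]]';  python3 - <<'E'
from h import *
from cell import eyes
from mv import need
c=eyes.read_camera("scene"); np.savez("scene3.npz",**c)
cv2.imwrite("pics/s3.png",cv2.resize(c["color"][100:240,160:300],None,fx=4,fy=4,interpolation=cv2.INTER_CUBIC))
need([.5195+.02,-.2288+.02,.31],[180,0,-25])
E
```

```text
time: 5.25
tcp_pos: [0.4877, -0.0082, 0.321]
tool_rot: [-3.14, -0.004, -0.436]
force: [0.3, -0.8, -1.1]
gripper_width: 0.259
grasp_force: 40.0
time: 5.5
tcp_pos: [0.4863, -0.0081, 0.3171]
tool_rot: [3.141, 0.002, -0.436]
force: [-0.2, -0.1, -0.5]
gripper_width: 0.259
grasp_force: 40.0
t 5.55 tcp [ 0.4864 -0.0081  0.317 ] rpy [ 1.799e+02  1.000e-01 -2.500e+01] shift [132.9 159.5   6.9] rotvec [0.1 0.1 0. ]
```

View pics/s3.png

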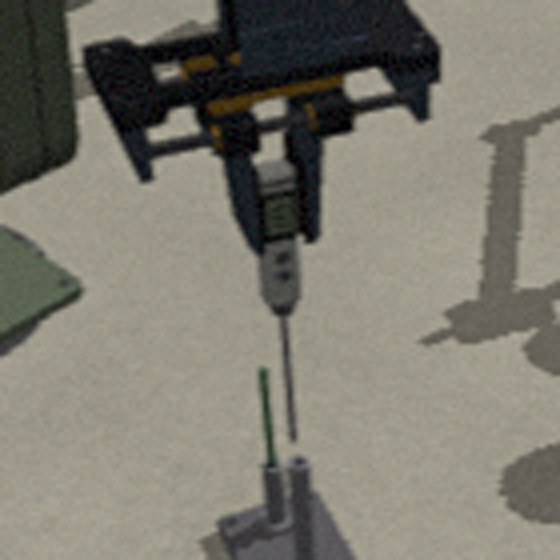

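The thermometer is clear of the sleeve, its stem hanging straight at crop (285,320)-(292,440) with the display facing forward. I'll carry it over the free part of the dish.

```bash
python3 -m crank '[[[5,6,0],[0,0,0]],[[17,20,0],[0,0,0]],[[34,41,0],[0,0,0]],[[53,64,0],[0,0,0]],[[73,88,0],[0,0,0]],[[93,112,0],[0,0,0]],[[110,132,0],[0,0,0]],[[122,147,0],[0,0,0]],[[130,156,0],[0,0,0]],[[133.4,160.5,0],[0,0,0]]]'; python3 -m crank '[[[0,0,0],[0,0,0]],[[0,0,0],[0,0,0]],[[0,0,0],[0,0,0]]]';  python3 - <<'E'
from h import *
from cell import eyes
from mv import need
c=eyes.read_camera("scene"); np.savez("scene4.npz",**c); d=eyes.read_camera("top"); np.savez("top4.npz",**d)
cv2.imwrite("pics/s4.png",np.hstack([cv2.resize(c["color"][190:340,120:240],(400,500),interpolation=cv2.INTER_CUBIC),cv2.resize(d["color"][180:290,350:438],(400,500),interpolation=cv2.INTER_CUBIC)]))
need([.540,-.210,.187],[180,0,-25])
print(proj(c,[.540,-.210,.147]),proj(c,[.52,-.2295,.055]))
E
```

```text
time: 6.38
tcp_pos: [0.5402, -0.2118, 0.3169]
tool_rot: [3.141, 0.001, -0.438]
force: [-0.4, 0.5, -0.9]
gripper_width: 0.262
grasp_force: 40.0
time: 6.63
tcp_pos: [0.5398, -0.2089, 0.3181]
tool_rot: [-3.141, 0.0, -0.435]
force: [0.9, 0.6, -0.8]
gripper_width: 0.261
grasp_force: 40.0
t 6.73 tcp [ 0.5399 -0.2089  0.3183] rpy [-180.    -0.   -24.9] shift [  0.5   1.  131.3] rotvec [-0.  -0.   0.1]
[185.72073872 266.83638562] [179.40491995 290.90933235]
```

View pics/s4.png

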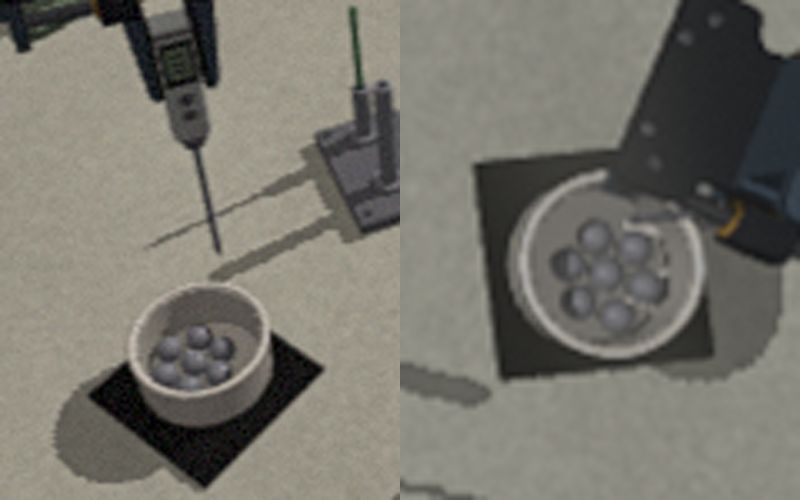

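The tip is seen at scene pixel (185.4,265.6), and I predicted (185.7,266.8). The rim centre also agrees within 1 px, and the floor below the tip is free. I'll lower it now.

```bash
python3 -m crank '[[[0,0,8],[0,0,0]],[[0,0,24],[0,0,0]],[[0,0,42],[0,0,0]],[[0,0,60],[0,0,0]],[[0,0,78],[0,0,0]],[[0,0,95],[0,0,0]],[[0,0,109],[0,0,0]],[[0,0,120],[0,0,0]],[[0,0,127],[0,0,0]],[[0,0,131],[0,0,0]]]'; python3 -m crank '[[[0,0,0],[0,0,0]],[[0,0,0],[0,0,0]],[[0,0,0],[0,0,0]]]'
python3 - <<'E'
from mv import need
need([.540,-.2095,.187],[180,0,-25])
import numpy as np
# circle rows r=25 about centre(.520,-.2295), CCW in world from angle 45deg, 24 rows/turn -> half turns of 12; use 20/turn
R=np.array([[np.cos(np.radians(-25)),np.sin(np.radians(-25))],[np.sin(np.radians(-25)),-np.cos(np.radians(-25))]])
p0=np.array([20,20.])
for k in range(1,11):
    a=np.radians(45+18*k); p=25*np.array([np.cos(a),np.sin(a)]); print((R@(p-p0)).round(1).tolist(),(R@(p-25/28.28*p0)).round(1).tolist())
E
```

```text
time: 7.57
tcp_pos: [0.5397, -0.2095, 0.1859]
tool_rot: [3.141, 0.001, -0.436]
force: [0.4, -0.0, -0.7]
gripper_width: 0.261
grasp_force: 40.0
time: 7.82
tcp_pos: [0.5406, -0.2102, 0.1878]
tool_rot: [-3.142, -0.002, -0.436]
force: [0.1, 0.2, -0.6]
gripper_width: 0.264
grasp_force: 40.0
t 7.82 tcp [ 0.5406 -0.2102  0.1878] rpy [-1.8e+02 -1.0e-01 -2.5e+01] shift [-0.8 -0.3  0.8] rotvec [-0.  -0.1  0. ]
[-8.8, 1.6] [-7.7, -1.5]
[-16.6, 2.5] [-15.4, -0.5]
[-23.7, 5.9] [-22.5, 2.8]
[-29.4, 11.2] [-28.3, 8.1]
[-33.2, 18.0] [-32.0, 14.9]
[-34.7, 25.7] [-33.5, 22.6]
[-33.7, 33.5] [-32.6, 30.4]
[-30.4, 40.6] [-29.3, 37.5]
[-25.1, 46.3] [-23.9, 43.2]
[-18.2, 50.1] [-17.1, 47.0]
```

```bash
python3 -m crank '[[[-4.5,0.8,0],[0,0,0]],[[-8.8,1.6,0],[0,0,0]],[[-12.8,2,0],[0,0,0]],[[-16.6,2.5,0],[0,0,0]],[[-20.3,4,0],[0,0,0]],[[-23.7,5.9,0],[0,0,0]],[[-26.7,8.4,0],[0,0,0]],[[-29.4,11.2,0],[0,0,0]],[[-31.5,14.5,0],[0,0,0]],[[-33.2,18,0],[0,0,0]]]'
python3 - <<'E'
from h import *
from cell import eyes
from mv import need
c=eyes.read_camera("scene"); np.savez("scene5.npz",**c)
cv2.imwrite("pics/s5.png",cv2.resize(c["color"][235:345,130:230],(600,600),interpolation=cv2.INTER_CUBIC))
need([.5025,-.212,.187],[180,0,-25])
E
```

```text
time: 8.65
tcp_pos: [0.502, -0.2125, 0.187]
tool_rot: [3.141, -0.0, -0.436]
force: [-0.8, 1.3, -0.4]
gripper_width: 0.262
grasp_force: 40.0
t 8.7 tcp [ 0.5015 -0.2129  0.1869] rpy [180.   0. -25.] shift [ 0.6 -1.3 -0.1] rotvec [ 0.  0. -0.]
```

View pics/s5.png

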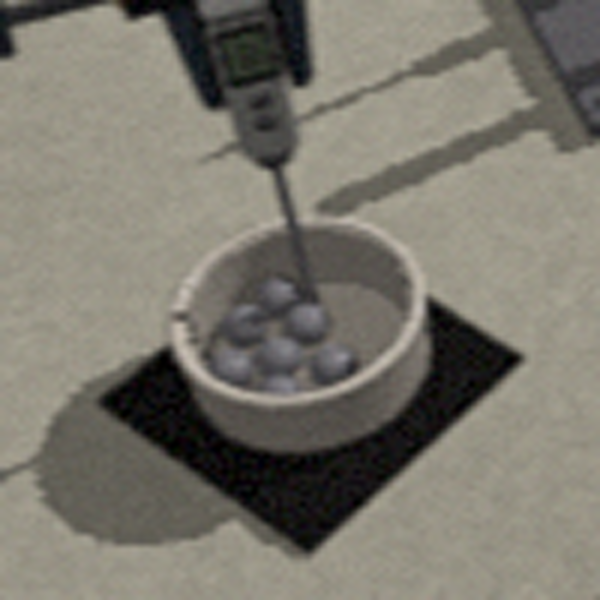

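The dish is in place and the balls are moving along the stem. I'll continue with half turns.

```bash
python3 -m crank '[[[-1.5,7.7,0],[0,0,0]],[[-0.5,15.4,0],[0,0,0]],[[2.8,22.5,0],[0,0,0]],[[8.1,28.3,0],[0,0,0]],[[14.9,32,0],[0,0,0]],[[22.6,33.5,0],[0,0,0]],[[30.4,32.6,0],[0,0,0]],[[37.5,29.3,0],[0,0,0]],[[43.2,23.9,0],[0,0,0]],[[47,17.1,0],[0,0,0]]]'; python3 -m crank '[[[1.5,-7.7,0],[0,0,0]],[[0.5,-15.4,0],[0,0,0]],[[-2.8,-22.5,0],[0,0,0]],[[-8.1,-28.3,0],[0,0,0]],[[-14.9,-32,0],[0,0,0]],[[-22.6,-33.5,0],[0,0,0]],[[-30.4,-32.6,0],[0,0,0]],[[-37.5,-29.3,0],[0,0,0]],[[-43.2,-23.9,0],[0,0,0]],[[-47,-17.1,0],[0,0,0]]]'
python3 - <<'E'
from h import *
from cell import eyes
from mv import need
c=eyes.read_camera("scene"); np.savez("scene6.npz",**c)
cv2.imwrite("pics/s6.png",cv2.resize(c["color"][235:345,130:230],(600,600),interpolation=cv2.INTER_CUBIC))
need([.5025,-.212,.187],[180,0,-25])
E
```

```text
time: 9.53
tcp_pos: [0.5369, -0.2477, 0.1862]
tool_rot: [3.139, 0.004, -0.436]
force: [-3.9, 2.3, 0.6]
gripper_width: 0.264
grasp_force: 40.0
time: 10.37
tcp_pos: [0.503, -0.2132, 0.1879]
tool_rot: [3.141, -0.005, -0.436]
force: [3.3, -1.0, -0.0]
gripper_width: 0.261
grasp_force: 40.0
t 10.42 tcp [ 0.5021 -0.214   0.1879] rpy [180.   -0.3 -25. ] shift [-0.5 -2.   0.9] rotvec [ 0.  -0.3 -0. ]
```

View pics/s6.png

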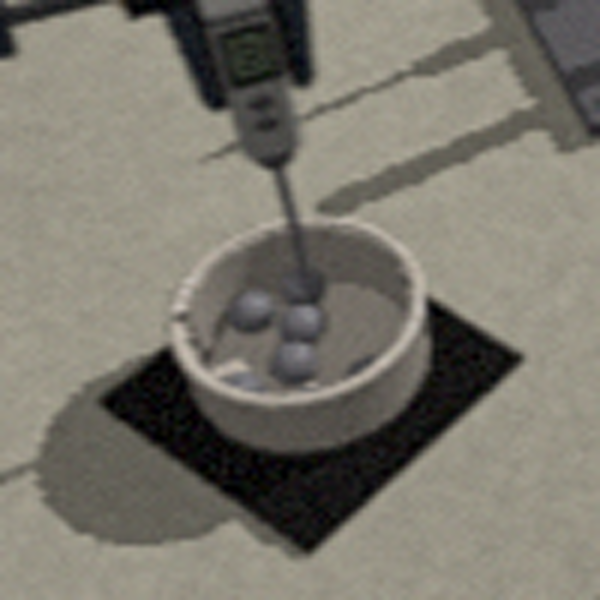

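The balls are spread out and rolling (six visible at crop (230-360, 290-385)). The dish hasn't moved and forces stay under 5 N. Three more turns will finish the stirring.

```bash
python3 -m crank '[[[-1.5,7.7,0],[0,0,0]],[[-0.5,15.4,0],[0,0,0]],[[2.8,22.5,0],[0,0,0]],[[8.1,28.3,0],[0,0,0]],[[14.9,32,0],[0,0,0]],[[22.6,33.5,0],[0,0,0]],[[30.4,32.6,0],[0,0,0]],[[37.5,29.3,0],[0,0,0]],[[43.2,23.9,0],[0,0,0]],[[47,17.1,0],[0,0,0]]]'; python3 -m crank '[[[1.5,-7.7,0],[0,0,0]],[[0.5,-15.4,0],[0,0,0]],[[-2.8,-22.5,0],[0,0,0]],[[-8.1,-28.3,0],[0,0,0]],[[-14.9,-32,0],[0,0,0]],[[-22.6,-33.5,0],[0,0,0]],[[-30.4,-32.6,0],[0,0,0]],[[-37.5,-29.3,0],[0,0,0]],[[-43.2,-23.9,0],[0,0,0]],[[-47,-17.1,0],[0,0,0]]]'; python3 -m crank '[[[-1.5,7.7,0],[0,0,0]],[[-0.5,15.4,0],[0,0,0]],[[2.8,22.5,0],[0,0,0]],[[8.1,28.3,0],[0,0,0]],[[14.9,32,0],[0,0,0]],[[22.6,33.5,0],[0,0,0]],[[30.4,32.6,0],[0,0,0]],[[37.5,29.3,0],[0,0,0]],[[43.2,23.9,0],[0,0,0]],[[47,17.1,0],[0,0,0]]]'; python3 -m crank '[[[1.5,-7.7,0],[0,0,0]],[[0.5,-15.4,0],[0,0,0]],[[-2.8,-22.5,0],[0,0,0]],[[-8.1,-28.3,0],[0,0,0]],[[-14.9,-32,0],[0,0,0]],[[-22.6,-33.5,0],[0,0,0]],[[-30.4,-32.6,0],[0,0,0]],[[-37.5,-29.3,0],[0,0,0]],[[-43.2,-23.9,0],[0,0,0]],[[-47,-17.1,0],[0,0,0]]]'
```

```text
time: 11.25
tcp_pos: [0.5369, -0.2471, 0.186]
tool_rot: [3.141, 0.005, -0.436]
force: [-1.8, 2.7, 0.8]
gripper_width: 0.263
grasp_force: 40.0
time: 12.08
tcp_pos: [0.5013, -0.2115, 0.1871]
tool_rot: [-3.14, 0.0, -0.436]
force: [0.0, -0.0, -0.7]
gripper_width: 0.263
grasp_force: 40.0
time: 12.92
tcp_pos: [0.5388, -0.2476, 0.1864]
tool_rot: [3.141, -0.0, -0.436]
force: [0.5, 1.0, -0.7]
gripper_width: 0.268
grasp_force: 40.0
time: 13.75
tcp_pos: [0.5011, -0.2116, 0.1872]
tool_rot: [-3.14, 0.001, -0.437]
force: [-0.8, 0.1, -0.6]
gripper_width: 0.261
grasp_force: 40.0
```

```bash
cat > chk.py <<'E'
from h import *
from cell import eyes
from mv import need
need([.520,-.2295,.36],[180,0,-25])
c=eyes.read_camera("scene"); W=pts(c); z=W[...,2]
mm=((np.hypot(W[...,0]-.519,W[...,1]+.228)<.065)&(z>.045)&(z<.07)).astype(np.uint8)
P=(W[mm>0][:,:2]*1000).astype(np.float32); print("rim",cv2.minEnclosingCircle(P))
# stem: tip estimate - dark thin points below the gripper
s0=load("scene0.npz"); W0=pts(s0); m0=((np.hypot(W0[...,0]-.519,W0[...,1]+.228)<.065)&(W0[...,2]>.045)&(W0[...,2]<.07)); print("rim0",cv2.minEnclosingCircle((W0[m0][:,:2]*1000).astype(np.float32)))
E
python3 chk.py
```

```text
t 13.75 tcp [ 0.5011 -0.2116  0.1872] rpy [-1.799e+02  1.000e-01 -2.500e+01] shift [  24.5    8.  -172.8] rotvec [-0.1  0.1 -0. ]
rim ((518.048583984375, -230.40101623535156), 52.02286148071289)
rim0 ((517.8768310546875, -229.71107482910156), 52.685081481933594)
```

```bash
python3 -m crank '[[[-1.5,7.7,0],[0,0,0]],[[-0.5,15.4,0],[0,0,0]],[[2.8,22.5,0],[0,0,0]],[[8.1,28.3,0],[0,0,0]],[[14.9,32,0],[0,0,0]],[[22.6,33.5,0],[0,0,0]],[[30.4,32.6,0],[0,0,0]],[[37.5,29.3,0],[0,0,0]],[[43.2,23.9,0],[0,0,0]],[[47,17.1,0],[0,0,0]]]'; python3 -m crank '[[[1.5,-7.7,0],[0,0,0]],[[0.5,-15.4,0],[0,0,0]],[[-2.8,-22.5,0],[0,0,0]],[[-8.1,-28.3,0],[0,0,0]],[[-14.9,-32,0],[0,0,0]],[[-22.6,-33.5,0],[0,0,0]],[[-30.4,-32.6,0],[0,0,0]],[[-37.5,-29.3,0],[0,0,0]],[[-43.2,-23.9,0],[0,0,0]],[[-47,-17.1,0],[0,0,0]]]'; python3 -m crank '[[[0,0,0],[0,0,0]],[[0,0,-5],[0,0,0]],[[0,0,-15],[0,0,0]],[[0,0,-30],[0,0,0]],[[0,0,-48],[0,0,0]],[[0,0,-66],[0,0,0]],[[0,0,-84],[0,0,0]],[[0,0,-102],[0,0,0]],[[0,0,-115],[0,0,0]],[[0,0,-120],[0,0,0]]]'; python3 chk.py; python3 -c "
from cell import state;print(state()['qpos'])"
```

```text
time: 14.63
tcp_pos: [0.537, -0.2467, 0.1861]
tool_rot: [3.141, 0.005, -0.436]
force: [-1.6, 1.9, -0.5]
gripper_width: 0.262
grasp_force: 40.0
time: 15.47
tcp_pos: [0.5008, -0.2111, 0.187]
tool_rot: [-3.139, 0.002, -0.437]
force: [0.1, 0.2, -0.8]
gripper_width: 0.259
grasp_force: 40.0
time: 16.3
tcp_pos: [0.5035, -0.2123, 0.31]
tool_rot: [-3.141, -0.005, -0.436]
force: [0.5, -0.1, -0.4]
gripper_width: 0.259
grasp_force: 40.0
t 16.3 tcp [ 0.5035 -0.2123  0.31  ] rpy [-180.    -0.3  -25. ] shift [ 22.5   8.6 -49.9] rotvec [-0.  -0.3  0. ]
rim ((517.324462890625, -230.87841796875), 52.010501861572266)
rim0 ((517.8768310546875, -229.71107482910156), 52.685081481933594)
[-4.20489620e-01  2.26952757e-01  1.45551068e+00  5.49660046e-04
  1.45459459e+00  1.58605524e+00]
```

```bash
python3 -m crank '[[[2,2,-12],[0,1,0]],[[8,4,-30],[0,4,0]],[[18,7,-50],[0,9,0]],[[30,9,-70],[0,14,0]],[[44,12,-90],[0,19,0]],[[58,14,-110],[0,24,0]],[[74,16,-130],[0,29,0]],[[90,18,-150],[0,34,0]],[[106,19,-168],[0,39,0]],[[120,20,-180],[0,43,0]]]'; python3 -c "
from cell import state;s=state();print(s['qpos'].round(3),s['tcp_pos'],s['tool_rot'])"
```

```text
time: 17.18
tcp_pos: [0.6026, -0.2813, 0.4915]
tool_rot: [3.141, -0.76, -0.436]
force: [-0.5, -0.5, 0.2]
gripper_width: 0.263
grasp_force: 40.0
[-0.463  0.027  1.477  0.024  0.878  1.536] [ 0.60260897 -0.28130819  0.49147904] [ 3.14120185 -0.76037388 -0.43604479]
```

```bash
python3 -m crank '[[[10,0,-2],[0,2,0]],[[28,0,-4],[0,6,0]],[[48,0,-6],[0,11,0]],[[69,0,-8],[0,16,0]],[[90,0,-9],[0,21,0]],[[111,0,-11],[0,26,0]],[[131,0,-12],[0,31,0]],[[150,0,-14],[0,37,0]],[[166,0,-15],[0,42,0]],[[175,0,-15],[0,46,0]]]';python3 -m crank '[[[0,0,0],[0,0,0]],[[0,0,0],[0,0,0]],[[0,0,0],[0,0,0]],[[0,0,0],[0,0,0]],[[0,0,0],[0,0,0]],[[0,0,0],[0,0,0]],[[0,0,0],[0,0,0]],[[0,0,0],[0,0,0]]]'
python3 - <<'E'
from h import *
from cell import state,eyes
from scipy.spatial.transform import Rotation as Rn
s=state(); R=Rn.from_euler("xyz",s["tool_rot"]).as_matrix(); print(s["qpos"].round(3),s["joint_vel"].round(3),"toolx z",R[2,0],"toolz z",R[2,2])
for n in("scene","top"):
    c=eyes.read_camera(n); np.savez(n+"9.npz",**c); W=pts(c)
    # expected points along thermometer
    g=s["tcp_pos"]-.0188*R[:,2]
    for zt in(215,188,150,125,60):
        X=g+R[:,2]*(188-zt)/1000+R[:,0]*.008; u,v=proj(c,X).round().astype(int)
        if 1<u<558 and 1<v<418: print(n,zt,X.round(3),(u,v),c["color"][v,u],W[v,u].round(3))
# balls in dish: dark-grey round blobs, top view
t=load("top9.npz"); Wt=pts(t); r=np.hypot(Wt[...,0]-.5187,Wt[...,1]+.2268); m=(r<.045)&(Wt[...,2]>.026)&(Wt[...,2]<.04)
k,_,st,ce=cv2.connectedComponentsWithStats(m.astype(np.uint8)); print("top ball blobs",[(int(a[4]),c.round(0).tolist()) for a,c in zip(st[1:],ce[1:])])
E
```

```text
time: 18.02
tcp_pos: [0.6977, -0.3104, 0.5979]
tool_rot: [-3.11, -1.377, -0.425]
force: [0.1, 0.3, -1.2]
gripper_width: 0.259
grasp_force: 40.0
time: 18.68
tcp_pos: [0.6982, -0.3106, 0.5978]
tool_rot: [-3.109, -1.376, -0.425]
force: [0.4, 0.5, -0.1]
gripper_width: 0.258
grasp_force: 40.0
[-0.465  0.039  1.638  0.674  0.114  0.892] [-0.001  0.003  0.001  0.004 -0.001 -0.003] toolx z 0.981173311180184 toolz z -0.1930283750388564
scene 215 [ 0.658 -0.294  0.615] (np.int64(141), np.int64(121)) [26 20 24] [ 0.615 -0.271  0.587]
scene 188 [ 0.683 -0.304  0.609] (np.int64(146), np.int64(136)) [50 58 52] [ 0.683 -0.305  0.61 ]
scene 150 [ 0.717 -0.318  0.602] (np.int64(155), np.int64(157)) [150 157 157] [ 0.717 -0.318  0.602]
scene 125 [ 0.74  -0.328  0.597] (np.int64(161), np.int64(173)) [153 157 159] [ 0.739 -0.328  0.596]
scene 60 [ 0.799 -0.352  0.585] (np.int64(178), np.int64(216)) [122 114 118] [ 0.793 -0.349  0.579]
top ball blobs [(35, [389.0, 226.0]), (11, [401.0, 223.0]), (38, [402.0, 229.0]), (3, [409.0, 231.0]), (77, [393.0, 239.0]), (1, [410.0, 234.0]), (1, [411.0, 237.0]), (32, [382.0, 241.0]), (35, [404.0, 246.0]), (1, [410.0, 242.0]), (1, [409.0, 245.0]), (37, [388.0, 250.0]), (1, [399.0, 255.0]), (1, [401.0, 254.0]), (2, [396.0, 256.0])]
```

The thermometer pose matches the prediction within a few mm, but it's 11° off level because the wrist is near its limit. I'll raise it, then level it properly.

```bash
python3 -m crank '[[[6,0,4],[0,0,0]],[[16,0,10],[0,0,0]],[[28,0,18],[0,0,0]],[[42,0,27],[0,0,0]],[[56,0,36],[0,0,0]],[[70,0,45],[0,0,0]],[[84,0,53],[0,0,0]],[[94,0,59],[0,0,0]],[[100,0,62],[0,0,0]],[[100,0,62],[0,0,0]]]'; python3 mv.py .75 -.335 .7 180 -89.9 -25;python3 -c "
from cell import state;s=state();print(s['qpos'].round(3),s['tcp_pos'],s['tool_rot'])"
```

```text
time: 19.62
tcp_pos: [0.7726, -0.3421, 0.6852]
tool_rot: [-3.109, -1.378, -0.426]
force: [-1.1, 0.2, -0.5]
gripper_width: 0.258
grasp_force: 40.0
t 19.62 tcp [ 0.7726 -0.3421  0.6852] rpy [-178.1  -79.   -24.4] shift [ 10.1   2.  -26. ] rotvec [-2.5 10.9 -0.1]
[-0.455  0.167  1.282  0.195  0.32   1.38 ] [ 0.77258475 -0.34208092  0.68515641] [-3.10905872 -1.37820457 -0.42559641]
```

```bash
python3 -m crank '[[[2,0,0],[0,1,0]],[[5,0,0],[0,2,0]],[[8,0,0],[0,3.5,0]],[[12,0,0],[0,5,0]],[[16,0,0],[0,6.5,0]],[[20,0,0],[0,8,0]],[[23,0,0],[0,9,0]],[[25,0,0],[0,10,0]],[[25,0,0],[0,10,0]],[[25,0,0],[0,10,0]]]'; python3 -m crank '[[[0,0,0],[0,0,0]],[[0,0,0],[0,0,0]],[[0,0,0],[0,0,0]],[[0,0,0],[0,0,0]],[[0,0,0],[0,0,0]],[[0,0,0],[0,0,0]],[[0,0,0],[0,0,0]],[[0,0,0],[0,0,0]],[[0,0,0],[0,0,0]],[[0,0,0],[0,0,0]]]';  python3 - <<'E'
from h import *
from cell import state,eyes
from scipy.spatial.transform import Rotation as Rn
s=state(); R=Rn.from_euler("xyz",s["tool_rot"]).as_matrix(); print(s["qpos"].round(3),abs(s["joint_vel"]).max(),"toolx z",R[2,0],"toolz z",R[2,2])
for n in("scene",):
    c=eyes.read_camera(n); W=pts(c); g=s["tcp_pos"]-.0188*R[:,2]
    for zt in(150,125):
        X=g+R[:,2]*(188-zt)/1000+R[:,0]*.008; u,v=proj(c,X).round().astype(int); print(zt,X.round(3),c["color"][v,u],W[v,u].round(3))
    s0=load("scene0.npz"); d=cv2.absdiff(c["color"],s0["color"]).max(2)
    for nm,b in dict(jar=(305,180,340,220),cyl=(330,225,360,292),reag=(255,288,292,346),beaker=(317,148,342,182)).items(): print(nm,"changed",(d[b[1]:b[3],b[0]:b[2]]>40).mean().round(3))
    e=cv2.absdiff(c["color"],s0["color"])[275:320,158:204].max(2); print("dish region changed",(e>40).mean())
E
```

```text
time: 20.45
tcp_pos: [0.7762, -0.3438, 0.7074]
tool_rot: [-2.821, -1.548, -0.715]
force: [-0.3, -0.2, -0.4]
gripper_width: 0.26
grasp_force: 40.0
time: 21.28
tcp_pos: [0.7764, -0.3438, 0.7085]
tool_rot: [-2.83, -1.55, -0.705]
force: [-0.9, -0.3, -0.3]
gripper_width: 0.263
grasp_force: 40.0
[-0.455  0.163  1.37   0.81   0.084  0.767] 0.0015285783300730557 toolx z 0.9997866238398073 toolz z -0.019662718005105734
150 [ 0.794 -0.351  0.716] [138 142 144] [ 0.792 -0.35   0.715]
125 [ 0.817 -0.361  0.716] [141 150 148] [ 0.817 -0.361  0.715]
jar changed 0.0
cyl changed 0.0
reag changed 0.0
beaker changed 0.0
dish region changed 0.0927536231884058
```

The thermometer is level to about 1°, with the display up, still and held. The bystanders and the dish haven't moved, so I'm handing it in.

```bash
python3 -c "
from cell import robot;print(robot.job_done())"
```

```text
the job is handed in; nothing more can be done
None
```

I stirred the balls a little over four turns, and the thermometer is now held still, level to about 1° with its display up, roughly 0.7 m above the bench. The dish and the bystanders I checked (jar, reagent bottle, cylinder, beaker) are where they were, and I saw no sign of a ball leaving the dish. I handed the job in, but no verdict came back.

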